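Let the curing-box lid down on a finger

TASK

Close the curing box without jarring the fresh mortar bars in it. With a fingertip, tip the leaning lid forward over its balance, catch it from below on the back of a finger as it falls, and let it down on the finger until it rests fully shut on the rim, with no knock; then take your hand away. Do not grip the lid, and leave the bars and everything else on the bench where they are.

Things in the scene. Friction and masses are not known exactly. Their poses are not given: they have to be found in the camera images.
- case: Grey plastic curing box, open on top, fixed on the bench. Origin: centre of its underside. x runs along the hinge, y from the tab side to the hinge side (within 0.35 rad of world +y), z up. Walls 290 (x) x 180 mm (y); rim flange 306 x 192 mm, 10 mm thick, its top 100 mm above the bench. Two 17 mm thick steel hinges at x = -90 and +90 mm on the line y = 100, z = 104 mm.
- rim_front (a point): Middle of the outer upper edge of the rim on the tab side: x = 0, y = -96, z = 100 mm of the case. With the lid shut the tab overhangs this edge by 31 mm with 100 mm of free height below it, so a finger can stay under the tab until the lid is shut.
- lid (a joint): Lid angle (rad): 0 shut on the rim, 1.57 upright. It begins at 1.70 to 1.82 (its stop), leaning back to +y of the case. Balance at about 1.56: above it the lid sinks back, below it it falls shut by itself, slowed but not held by damped hinges: some 2.5 to 3.5 s from 1.4 rad, landing with a knock at 0.65 to 0.95 rad/s. Lid 0.42 to 0.6 kg, 2 to 3 N at the tab.
- lid_hinge (a point): On the lid, middle of the hinge axis (case x = 0, y = 100, z = 104 mm). Its x lies along the hinge; its y and z are the case's when shut and turn with the lid. In this frame the lid panel spans x -152 to 152, y -198 to -8 mm, underside z = -4, top +5 mm (edges +9). A 5 mm locating rib runs round the underside 18 mm inside the panel's edge.
- lid_tab (a point): Middle of the free lower edge of the lid's finger tab, 227 mm from the hinge axis (y = -227, z = -4 mm in the frame of lid_hinge; same axes). The tab is a flat tongue in the middle of the lid's free edge, 120 mm wide (x -60 to 60), 6 mm thick (z -4 to +2 mm), standing out 29 mm from the panel.
- bar0: Fresh mortar bar 0, 160 x 40 x 40 mm, 0.56 kg, lying in the box on battens along the case's x. Origin: centre of its underside, 15 mm above the bench; its top is 55 mm above the bench. Not to be moved.
- bar1: Fresh mortar bar 1, 160 x 40 x 40 mm, 0.56 kg, lying in the box on battens along the case's x. Origin: centre of its underside, 15 mm above the bench; its top is 55 mm above the bench. Not to be moved.
- bar2: Fresh mortar bar 2, 160 x 40 x 40 mm, 0.56 kg, lying in the box on battens along the case's x. Origin: centre of its underside, 15 mm above the bench; its top is 55 mm above the bench. Not to be moved.
- trowel: Margin trowel lying on the bench beyond the hinge side, 270 mm long and 50 mm wide, up to 42 mm high, blade towards its +x. Origin: on the bench, at the neck end of the blade. Bystander.
- cup: White plastic cup, 72 mm across at the rim, 90 mm high. Origin: centre of its foot. Bystander.
- bottle: White bottle with a blue label, 58 mm across, 165 mm high. Origin: centre of its foot. Bystander.
- offcut: Timber offcut 70 x 150 x 45 mm high. Origin: centre of its underside. Bystander.
- level: Small aluminium spirit level standing on its narrow edge on the bench on the tab side, 220 mm long (its x), 22 mm thick, 45 mm high. Origin: centre of its underside. Bystander.
- tape: Cardboard roll lying flat, 100 mm across, 25 mm high. Origin: centre of its underside. Bystander.

How it is judged:
By the outcome, as a careful person would: the job done as asked, in the order asked, and still so for the second after the job is handed in, with the robot touching nothing.
It also fails if it takes over 53 s, if anything falls off the work surface, if the arm or the gripper's body presses on something with over 40 N, if the wrist force passes 120 N, or if a joint passes its speed limit or range.

ROBOT

A 6-joint arm with a two-finger parallel gripper is mounted at the origin on the work surface. World frame = base frame: x ahead of the robot, y to its left, z up, the work surface at z = 0. Lengths are in m, angles in rad, forces in N, time in s.
With the tool pointing down it reaches from about 0.25 to 0.775 m from the base axis. Payload 4 kg.
Tool frame: the origin (TCP) lies on the centre line of the jaws, within the pads' length; the fingertips stand 8 mm ahead of it and the grasp point (between the pads) lies 11 mm behind it; z points along the fingers, y is the direction in which the jaws open and shut (so a half turn about z gives the same grasp; the last joint's range is limited). The gripper opens to 94 mm and grips with 3 to 60 N. Pads are 16 mm wide; open, the fingers measure 119 mm over their backs; the gripper's body (75 mm by 177 mm) begins 78 mm behind the grasp point.
Start: joints at [-1.45, 0.087, 1.371, -0, 1.684, -0.103], TCP at [0.122, -0.536, 0.193] pointing down, gripper open.
Joint ranges: [-3.1, 3.1], [-0.76, 2.03], [0.27, 2.55], [-1.08, 4.22], [0.17, 2.65], [-2.57, 2.57]. Speed limits (rad/s): [2.79, 2.79, 3.14, 3.14, 3.14, 3.14].

INTERFACE

Orientations are given as [roll, pitch, yaw] about the fixed x, y, z axes, in that order (R = Rz(yaw) Ry(pitch) Rx(roll)).
In Python, from bench import robot gives the robot as it stands.
- The arm moves only by the shell command python3 -m crank 'ROWS' [OPENING]. ROWS is JSON, a list of rows, each a list of 4 numbers: the shift along the tool's x, y, z scaled (see below), then the turn about the tool's z scaled (see below). A call has exactly 10 rows; each row shifts and turns the commanded pose from where the row before left it, along the tool's axes as they then stand; what a row does not reach is not made up. The controller multiplies each number of a shift by 0.2 m and each number of a turn by pi/2 rad. A row lasts 1/8 s, in which the tool goes at most 62.5 mm and 10.7 degrees, less where a joint would pass 70% of its speed; a pose out of reach is approached as far as the arm can. A call with a number of a shift or a turn outside -1 to 1 is refused whole. A call with a gripper value outside its range is refused whole. OPENING is the gripper command: -1 is fully open, 1 is shut, values between are in proportion, set as the call begins (- or left out, the last holds). The fingers move at their own pace and stop on an object; the grip force is fixed at half the most. Time passes only in rows, so rows that do not move let the fingers close, or fill a call up. It gives the time, the measured TCP pose, the force and the opening at its end, in the units of the state.
- robot.get_obs(): the state, without advancing time (a new reading comes with each control period).
- robot.snapshot(name): name is "side" or "top" or "wrist"; returns (picture, depth): 480x640x3 uint8, red, green, blue; 480x640 float32, m along the optical axis (not along the pixel's ray), 0 where there is no reading.
- robot.camera_params(name): a dict with "fx", "fy", "cx", "cy" (pixels), "world_from_camera" (4x4, takes a point from camera to world coordinates). Camera axes: x right, y down, z forward; pixel columns grow to the right and rows downward; lengths in m; the calibration is good to about 2 mm. A picture is of the moment at which its call begins: read the wrist's pose just before it. camera_params takes no time and is no camera call; for the wrist camera it gives the pose at the moment of the call.
- robot.close_job(): hands the job in, once; it reports no verdict.
The state is a dict: "time": time; "joint_positions": joint angles; "qvel": joint speeds; "joint_torque": joint torques, N m; "tool_pos": TCP position; "ee_rot": TCP orientation; "wrist_force": force on the tool from outside, world axes, zero at the start; "wrist_torque": the same for the moment, N m; "width": finger opening in m.
Only numpy, scipy, OpenCV 4.12 (cv2) and the standard library are available. Lean on these libraries where they do the work, as an engineer would, in place of code of your own. Each camera call takes 0.05 s, during which the arm holds its last target.

## Working session

There is one attempt and no reset: what is moved stays moved. The work goes in short steps, Python scripts to look and compute and a shell command to move; the robot and the scene stay as the last step left them, time stands still between calls to the robot, and variables do not carry over. Pictures are saved under pics/ and viewed, and the job is handed in when it is done.

```bash
ls; mkdir -p pics; python3 - <<'E'
from bench import robot
import cv2,json
o=robot.get_obs();print(o)
for n in("side","top","wrist"):
    p=robot.camera_params(n);im,d=robot.snapshot(n)
    print(n,p)
    cv2.imwrite(f"pics/{n}0.png",im[:,:,::-1])
    import numpy as np
    np.savez(f"pics/{n}0.npz",im=im,d=d,K=[p['fx'],p['fy'],p['cx'],p['cy']],T=p['world_from_camera'])
E
```

```text
pics
{'time': 0.0, 'joint_positions': array([-1.45011647e+00,  8.79388409e-02,  1.37221171e+00,  2.13606168e-06,
        1.68361588e+00, -1.03146515e-01]), 'qvel': array([ 0.00096664,  0.00234623, -0.00011202,  0.00041706,  0.00158089,
       -0.00089691]), 'joint_torque': array([-1.14592076e-04, -3.40188718e+01, -3.02425969e+01,  7.17670494e-02,
        3.31917917e-02, -1.84435607e-04]), 'tool_pos': array([ 0.12198155, -0.53571837,  0.19173464]), 'ee_rot': array([-3.13943065e+00, -2.25931616e-04,  2.23826368e-01]), 'wrist_force': array([0.43224165, 0.88817687, 0.69478362]), 'wrist_torque': array([ 0.01426738, -0.03484269,  0.0160046 ]), 'width': 0.09389250647031305}
side {'fx': 544.4130084828541, 'fy': 544.4130084828541, 'cx': 324.8065612229102, 'cy': 246.3311410487605, 'world_from_camera': array([[-0.62401783,  0.61802314, -0.47817271,  1.22921115],
       [ 0.78132043,  0.48421377, -0.39379615,  0.50195805],
       [-0.01183733, -0.61934193, -0.78503213,  1.06131362],
       [ 0.        ,  0.        ,  0.        ,  1.        ]])}
top {'fx': 477.4241872297554, 'fy': 477.4241872297554, 'cx': 315.874587288414, 'cy': 234.47792949287773, 'world_from_camera': array([[ 0.00518104, -0.99130131,  0.13150996,  0.4944772 ],
       [-0.99976572, -0.00789873, -0.0201521 ,  0.03397225],
       [ 0.02101556, -0.13137474, -0.99111   ,  1.17996399],
       [ 0.        ,  0.        ,  0.        ,  1.        ]])}
wrist {'fx': 400.25528286809924, 'fy': 400.25528286809924, 'cx': 318.3850721595092, 'cy': 240.7389667335522, 'world_from_camera': array([[ 0.22040831, -0.9432022 , -0.24857554,  0.19476435],
       [-0.97540618, -0.21358033, -0.05446309, -0.51974123],
       [-0.00172113,  0.25446623, -0.96708013,  0.38266784],
       [ 0.        ,  0.        ,  0.        ,  1.        ]])}
```

View pics/side0.png

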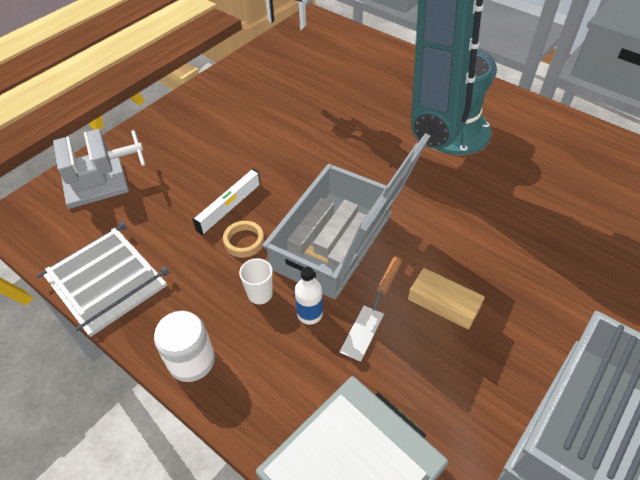

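View pics/top0.png

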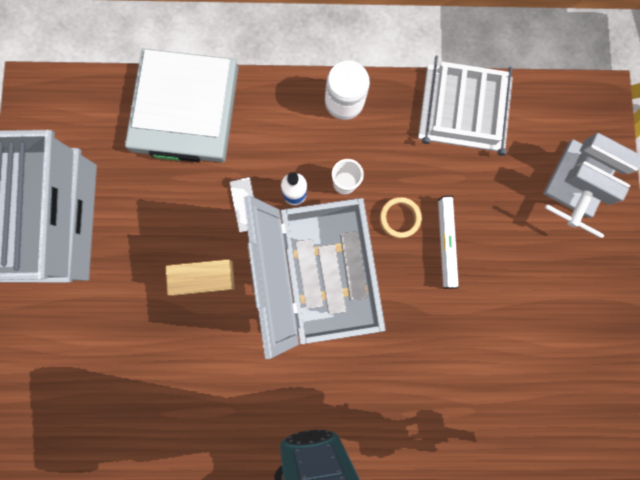

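View pics/wrist0.png

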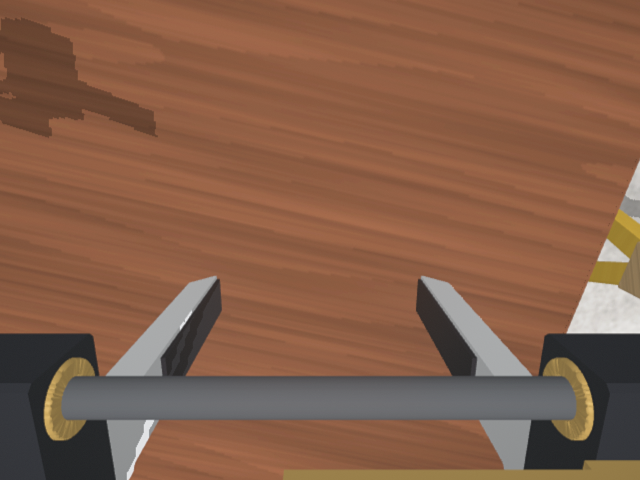

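The top view shows the box with its lid leaning left (+y), with the trowel behind the hinge, bottle and cup on the far side, and tape and level on the tab side. I'll work out the case and lid poses next.

```bash
cat > h.py <<'E'
import numpy as np
def cloud(f):
    z=np.load(f);d=z['d'];fx,fy,cx,cy=z['K'];T=z['T']
    v,u=np.mgrid[0:480,0:640]
    P=np.stack([(u-cx)/fx*d,(v-cy)/fy*d,d],-1)
    return P@T[:3,:3].T+T[:3,3],d>0,z['im']
E
python3 - <<'E'
from h import *
import cv2
for n,(a,b,c,e) in dict(top=(150,370,140,440),side=(110,340,190,470)).items():
    im=cv2.imread(f"pics/{n}0.png")[a:b,c:e]
    cv2.imwrite(f"pics/{n}0c.png",cv2.resize(im,None,fx=2.6,fy=2.6,interpolation=cv2.INTER_CUBIC))
W,m,im=cloud("pics/top0.npz")
# rim points
r=m&(abs(W[...,2]-.1)<.006)&(abs(W[...,0]-.45)<.3)&(abs(W[...,1])<.25)
k=np.zeros((480,640),np.uint8);k[r]=255
n,l,s,c=cv2.connectedComponentsWithStats(k)
i=1+np.argmax(s[1:,4]);print(s[i])
p=W[l==i][:,:2]
print(cv2.minAreaRect(p.astype(np.float32)*1000), np.median(W[l==i][:,2]))
# lid points above rim
q=m&(W[...,2]>.13)&(abs(W[...,0]-.45)<.2)&(W[...,1]>-.05)&(W[...,1]<.25)
W2,m2,im2=cloud("pics/side0.npz")
q2=m2&(W2[...,2]>.13)&(abs(W2[...,0]-.45)<.2)&(W2[...,1]>-.05)&(W2[...,1]<.25)
for A,Q in((W,q),(W2,q2)):
    P=A[Q];print(len(P),P.min(0),P.max(0))
E
```

```text
[ 281  198  104  146 2347]
((559.1695556640625, -23.798828125), (306.5897216796875, 192.0588836669922), 9.066265106201172) 0.10036621866041529
4752 [0.38609737 0.05411118 0.1300559 ] [0.64998579 0.14911903 0.3281311 ]
1222 [0.38916422 0.06172912 0.13025666] [0.64958536 0.14515148 0.32641585]
```

```bash
python3 - <<'E'
from h import *
W,m,im=cloud("pics/top0.npz")
for (u,v) in [(447,243),(450,200),(456,285),(401,199),(347,165),(294,180),(243,200),(170,266),(232,262),(200,270),(250,205),(268,352),(257,270),(362,203),(382,328),(301,340),(286,210)]:
    print(u,v,W[v,u].round(3))
E
```

```text
447 243 [ 0.627 -0.305  0.044]
450 200 [ 0.732 -0.315  0.046]
456 285 [ 0.526 -0.323  0.045]
401 199 [ 0.738 -0.199  0.027]
347 165 [ 0.813 -0.063  0.062]
294 180 [0.749 0.062 0.163]
243 200 [0.676 0.154 0.294]
170 266 [0.567 0.355 0.046]
232 262 [ 0.581  0.217 -0.002]
200 270 [0.558 0.285 0.044]
250 205 [0.667 0.14  0.295]
268 352 [0.397 0.101 0.297]
257 270 [0.544 0.123 0.308]
362 203 [ 0.712 -0.094  0.098]
382 328 [ 0.429 -0.136  0.103]
301 340 [0.402 0.044 0.099]
286 210 [0.694 0.081 0.101]
```

View pics/top0c.png

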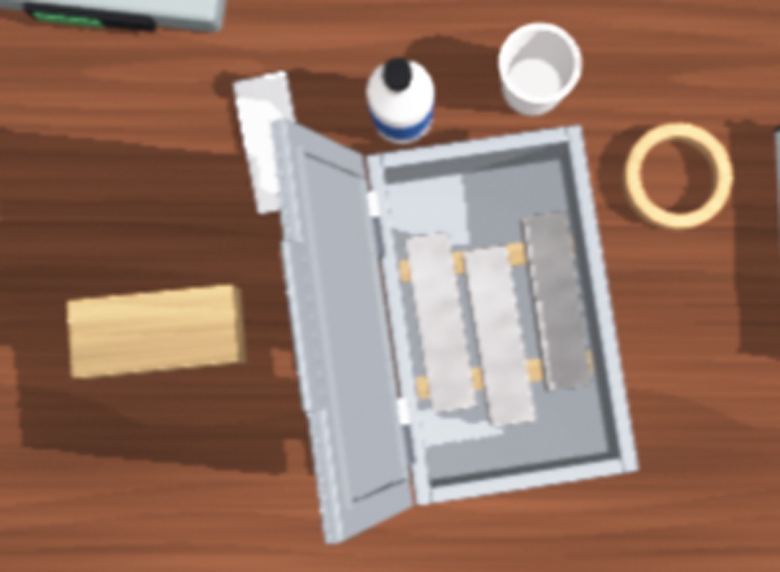

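View pics/side0c.png

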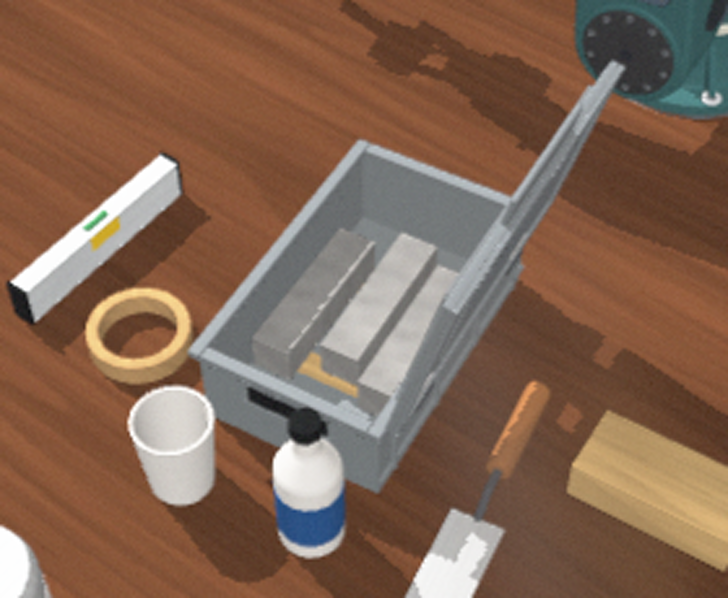

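The case centre is at (0.559, -0.024) with a yaw of about 0.158 rad, and the lid tip is near z = 0.328. Before planning the catch I need to know how the controller behaves at the edge of its reach, and whether the tool always stays vertical. I'll test that away from the scene.

```bash
python3 -m crank '[[0,0.3,0,0],[0,0.3,0,0],[0,0.3,0,0],[0,0.3,0,0],[0,0.3,0,0],[0,0.3,0,0],[0,0.3,0,0],[0,0,0,0],[0,0,0,0],[0,0,0,0]]' 1; python3 -c "
from bench import robot
o=robot.get_obs();print(o['joint_positions'],o['tool_pos'],o['ee_rot'],o['time'])
import numpy as np
from h import *
W,m,im=cloud('pics/top0.npz');W2,m2,_=cloud('pics/side0.npz')
c=np.array([.5592,-.0238]);a=.1582;R=np.array([[np.cos(a),np.sin(a)],[-np.sin(a),np.cos(a)]])
for A,M in((W,m),(W2,m2)):
    L=np.concatenate([(A[...,:2]-c)@R.T,A[...,2:]],-1)
    q=M&(abs(L[...,0])<.15)&(L[...,1]>.07)&(L[...,1]<.25)&(L[...,2]>.14)
    P=L[q];y=P[:,1]-.1;z=P[:,2]-.104
    th=np.arctan2(z,-y);rr=np.hypot(y,z)
    print(len(P),np.percentile(th,[2,10,25,50,75,90,98]).round(3),np.percentile(rr,[98,99.5,100]))
"

```

```text
time: 1.4
tool_pos: [0.1963, -0.863, 0.1635]
ee_rot: [3.063, 0.0, 0.224]
wrist_force: [-0.9, 0.1, 1.0]
width: 0.0008
[-1.41315414  0.9076624   0.27378453  0.00525837  1.88122168 -0.06437912] [ 0.19633163 -0.8629745   0.16345401] [3.06251459e+00 2.17823699e-04 2.23816629e-01] 1.4
4914 [1.715 1.752 1.774 1.79  1.8   1.818 1.852] [0.22717176 0.22876719 0.23071319]
1373 [1.735 1.77  1.803 1.826 1.847 1.859 1.882] [0.22610745 0.22717841 0.2285976 ]
```

The controller does trade orientation for reach: it tilted the tool 0.079 rad outward. Next I'll check whether repeated pushing adds to the tilt and whether it holds when I move back in.

```bash
python3 -m crank '[[0,0.3,0,0],[0,0.3,0,0],[0,0.3,0,0],[0,0.3,0,0],[0,0.3,0,0],[0,-0.2,0,0],[0,-0.3,0,0],[0,-0.3,0,0],[0,-0.3,0,0],[0,-0.3,0,0]]' 1; python3 -c "
from bench import robot
o=robot.get_obs();print(o['joint_positions'],o['tool_pos'],o['ee_rot'],o['time'])"

```

```text
time: 2.65
tool_pos: [0.1574, -0.6926, 0.0527]
ee_rot: [2.857, 0.0, 0.224]
wrist_force: [-0.4, -0.2, 0.7]
width: 0.0003
[-1.44023627  0.2920344   1.44341073  0.02850399  1.12322569 -0.10199879] [ 0.15744483 -0.69262352  0.05266815] [2.85737998e+00 4.38658990e-04 2.23819161e-01] 2.65
```

Tilt accumulates at about 0.04 rad per row and persists. So I can tip the hand to point toward +y and down, which puts the finger's back under the tab, by pushing outward at azimuth ~99° on the free left side. I'll write a small planner that converts world waypoints into rows.

```bash
cat > plan.py <<'E'
import numpy as np
from scipy.spatial.transform import Rotation as Ro
from bench import robot
C=np.array([.5592,-.0238]);A=.1582
def w2c(p): p=np.asarray(p,float);x,y=p[0]-C[0],p[1]-C[1];return np.array([np.cos(A)*x+np.sin(A)*y,-np.sin(A)*x+np.cos(A)*y,p[2]])
def c2w(p): x,y,z=p;return np.array([C[0]+np.cos(A)*x-np.sin(A)*y,C[1]+np.sin(A)*x+np.cos(A)*y,z])
def pose():
    o=robot.get_obs();return o['tool_pos'],Ro.from_euler('xyz',o['ee_rot']),o
def rep():
    p,R,o=pose();M=R.as_matrix()
    print('t',round(o['time'],2),'p',p.round(4),'case',w2c(p).round(4),'rpy',o['ee_rot'].round(3),'q',o['joint_positions'].round(3),'F',o['wrist_force'].round(2))
    print('tx',M[:,0].round(3),'ty',M[:,1].round(3),'tz',M[:,2].round(3))
    return p,R
def rows(wps,maxs=.058):
    """wps: list of (world target, total turn about tool z over leg [rad], nrows or None)"""
    p,R=rep();p=p.copy();out=[]
    for w,turn,n in wps:
        w=np.asarray(w,float);n=n or max(1,int(np.ceil(np.linalg.norm(w-p)/maxs)),int(np.ceil(abs(turn)/.18)))
        for k in range(n):
            d=(w-p)/(n-k);r=np.round(R.inv().apply(d)/.2,3);tu=round(turn/n/(np.pi/2),3)
            out.append([*map(float,r),tu]);p=p+R.apply(r*.2);R=R*Ro.from_euler('z',tu*np.pi/2)
    for i in range(0,len(out),10): print(len(out[i:i+10]),str(out[i:i+10]).replace(' ','').replace('-0.0,','0,'))
E
python3 - <<'E'
from plan import *
rows([((.33,-.36,.36),-.4,None),((.36,0,.44),-.4,None),((.2,.42,.40),-.5,None),((-.1,.66,.34),-.205,None)])
E
```

```text
t 2.65 p [ 0.1574 -0.6926  0.0527] case [-0.5021 -0.5972  0.0527] rpy [2.857 0.    0.224] q [-1.44   0.292  1.443  0.029  1.123 -0.102] F [-0.44 -0.23  0.65]
tx [ 0.975  0.222 -0.   ] ty [ 0.213 -0.936  0.28 ] tz [ 0.062 -0.274 -0.96 ]
10 [[0.134,-0.105,-0.209,-0.028],[0.139,-0.099,-0.208,-0.028],[0.143,-0.092,-0.209,-0.028],[0.147,-0.086,-0.208,-0.028],[0.151,-0.079,-0.209,-0.028],[0.154,-0.073,-0.208,-0.028],[0.157,-0.066,-0.209,-0.028],[0.16,-0.059,-0.208,-0.028],[0.162,-0.052,-0.209,-0.028],[0.157,-0.173,-0.124,-0.036]]
10 [[0.166,-0.164,-0.124,-0.036],[0.175,-0.154,-0.124,-0.036],[0.184,-0.144,-0.124,-0.036],[0.192,-0.133,-0.124,-0.036],[0.199,-0.123,-0.123,-0.036],[0.205,-0.111,-0.124,-0.036],[0.167,-0.22,-0.054,-0.04],[0.181,-0.21,-0.054,-0.04],[0.194,-0.198,-0.054,-0.04],[0.206,-0.185,-0.054,-0.04]]
10 [[0.217,-0.172,-0.054,-0.04],[0.227,-0.158,-0.054,-0.04],[0.237,-0.143,-0.054,-0.04],[0.245,-0.128,-0.053,-0.04],[0.163,-0.224,-0.019,-0.019],[0.17,-0.219,-0.019,-0.019],[0.176,-0.214,-0.019,-0.019],[0.183,-0.208,-0.019,-0.019],[0.189,-0.203,-0.019,-0.019],[0.194,-0.197,-0.019,-0.019]]
1 [[0.201,-0.191,-0.019,-0.019]]
```

```bash
python3 -m crank '[[0.134,-0.105,-0.21,-0.028],[0.14,-0.1,-0.21,-0.028],[0.143,-0.092,-0.21,-0.028],[0.147,-0.086,-0.21,-0.028],[0.15,-0.08,-0.21,-0.028],[0.154,-0.073,-0.21,-0.028],[0.157,-0.066,-0.21,-0.028],[0.16,-0.06,-0.21,-0.028],[0.162,-0.052,-0.21,-0.028],[0.157,-0.173,-0.124,-0.036]]' 1;  python3 - <<'E'
from plan import *
rows([((.36,0,.44),-.35,None),((.2,.42,.40),-.5,None),((-.1,.66,.36),-.205,None)])
E
```

```text
time: 3.9
tool_pos: [0.3349, -0.3087, 0.3773]
ee_rot: [2.882, 0.12, 0.661]
wrist_force: [1.0, 0.1, 0.4]
width: 0.0003
t 3.9 p [ 0.3349 -0.3087  0.3773] case [-0.2664 -0.246   0.3773] rpy [2.882 0.12  0.661] q [-0.744 -0.27   1.363 -0.162  1.806  0.093] F [0.95 0.06 0.35]
tx [ 0.783  0.61  -0.12 ] ty [ 0.618 -0.744  0.255] tz [ 0.066 -0.274 -0.959]
10 [[0.167,-0.165,-0.119,-0.037],[0.176,-0.155,-0.119,-0.037],[0.185,-0.145,-0.119,-0.037],[0.193,-0.133,-0.12,-0.037],[0.201,-0.122,-0.119,-0.037],[0.207,-0.111,-0.12,-0.037],[0.17,-0.219,-0.055,-0.04],[0.183,-0.207,-0.055,-0.04],[0.196,-0.196,-0.054,-0.04],[0.207,-0.183,-0.055,-0.04]]
10 [[0.219,-0.169,-0.054,-0.04],[0.229,-0.155,-0.055,-0.04],[0.238,-0.141,-0.054,-0.04],[0.246,-0.126,-0.055,-0.04],[0.162,-0.221,-0.034,-0.019],[0.168,-0.216,-0.034,-0.019],[0.174,-0.211,-0.034,-0.019],[0.181,-0.206,-0.034,-0.019],[0.187,-0.2,-0.033,-0.019],[0.192,-0.195,-0.034,-0.019]]
1 [[0.198,-0.189,-0.033,-0.019]]
```

```bash
python3 -m crank '[[0.167,-0.165,-0.12,-0.037],[0.176,-0.155,-0.12,-0.037],[0.185,-0.145,-0.12,-0.037],[0.193,-0.133,-0.12,-0.037],[0.2,-0.122,-0.12,-0.037],[0.207,-0.11,-0.12,-0.037],[0.17,-0.22,-0.055,-0.04],[0.183,-0.207,-0.055,-0.04],[0.196,-0.196,-0.054,-0.04],[0.207,-0.183,-0.055,-0.04]]' 1;  python3 - <<'E'
from plan import *
p,R,o=pose()
y=o['ee_rot'][2]
rows([((.2,.40,.42),-.3,None),((-.11,.72,.40),-.25,None)])
E
```

```text
time: 5.15
tool_pos: [0.2785, 0.2099, 0.4209]
ee_rot: [2.998, 0.239, 1.261]
wrist_force: [0.9, 0.0, -0.4]
width: 0.0005
t 5.15 p [0.2785 0.2099 0.4209] case [-0.2404  0.275   0.4209] rpy [2.998 0.239 1.261] q [ 0.735 -0.187  1.206 -0.312  2.234  0.849] F [ 0.88  0.04 -0.37]
tx [ 0.296  0.925 -0.237] ty [ 0.953 -0.27   0.139] tz [ 0.065 -0.267 -0.961]
10 [[0.191,-0.158,-0.069,-0.048],[0.202,-0.143,-0.069,-0.048],[0.213,-0.127,-0.069,-0.048],[0.221,-0.111,-0.068,-0.048],[0.196,-0.191,-0.054,-0.02],[0.202,-0.184,-0.054,-0.02],[0.208,-0.178,-0.054,-0.02],[0.213,-0.171,-0.054,-0.02],[0.218,-0.165,-0.054,-0.02],[0.224,-0.157,-0.054,-0.02]]
2 [[0.228,-0.151,-0.054,-0.02],[0.233,-0.143,-0.054,-0.02]]
```

```bash
python3 -m crank '[[0.19,-0.158,-0.07,-0.045],[0.2,-0.143,-0.07,-0.045],[0.21,-0.127,-0.07,-0.045],[0.22,-0.11,-0.07,-0.045],[0.2,-0.19,-0.054,-0.02],[0.2,-0.184,-0.054,-0.02],[0.21,-0.178,-0.054,-0.02],[0.213,-0.171,-0.054,-0.02],[0.218,-0.165,-0.054,-0.02],[0.224,-0.157,-0.054,-0.02]]' 1;  python3 - <<'E'
from plan import *
rep()
E
```

```text
time: 6.4
tool_pos: [-0.0244, 0.6295, 0.3913]
ee_rot: [3.126, 0.269, 1.747]
wrist_force: [2.6, 3.0, 10.3]
width: 0.0004
t 6.4 p [-0.0244  0.6295  0.3913] case [-0.4734  0.7371  0.3913] rpy [3.126 0.269 1.747] q [ 1.557  0.636  0.273 -0.108  2.491  1.302] F [ 2.59  2.98 10.27]
tx [-0.169  0.949 -0.266] ty [0.984 0.179 0.015] tz [ 0.062 -0.259 -0.964]
```

```bash
python3 -m crank '[[0.31,0,0,0],[0.31,0,0,0],[0.31,0,0,0],[0.31,0,0,0],[0.31,0,0,0],[0.31,0,0,0],[0.31,0,0,0],[0.31,0,0,0],[0.31,0,0,0],[0.31,0,0,0]]' 1;  python3 - <<'E'
from plan import *
rep()
E
```

```text
time: 7.65
tool_pos: [-0.0953, 0.8845, 0.1168]
ee_rot: [3.096, -0.037, 1.756]
wrist_force: [0.4, -0.4, -1.0]
width: 0.0008
t 7.65 p [-0.0953  0.8845  0.1168] case [-0.5032  1.      0.1168] rpy [ 3.096 -0.037  1.756] q [ 1.631  0.961  0.274 -0.043  1.863  1.434] F [ 0.36 -0.37 -1.  ]
tx [-0.184  0.982  0.037] ty [0.982 0.182 0.046] tz [ 0.038  0.045 -0.998]
```

```bash
python3 -m crank '[[0.27,0,-0.15,0],[0.27,0,-0.15,0],[0.27,0,-0.15,0],[0.27,0,-0.15,0],[0.28,0,-0.13,0],[0.28,0,-0.13,0],[0.28,0,-0.13,0],[0.29,0,-0.1,0],[0.29,0,-0.1,0],[0.29,0,-0.1,0]]' 1;  python3 - <<'E'
from plan import *
rep()
E
```

```text
time: 8.9
tool_pos: [-0.1436, 0.9594, 0.2924]
ee_rot: [3.066, -0.455, 1.782]
wrist_force: [-0.7, 0.4, 0.1]
width: 0.0004
t 8.9 p [-0.1436  0.9594  0.2924] case [-0.5392  1.0817  0.2924] rpy [ 3.066 -0.455  1.782] q [ 1.671  0.796  0.275 -0.026  1.611  1.47 ] F [-0.72  0.42  0.09]
tx [-0.188  0.878  0.439] ty [0.982 0.177 0.068] tz [-0.018  0.444 -0.896]
```

```bash
python3 -m crank '[[0.3,0,-0.08,0],[0.3,0,-0.08,0],[0.3,0,-0.08,0],[0.3,0,-0.08,0],[0.3,0,-0.08,0],[-0.175,0.147,-0.175,0],[-0.175,0.147,-0.175,0],[-0.175,0.147,-0.175,0],[-0.175,0.147,-0.175,0],[-0.175,0.147,-0.175,0]]' 1;  python3 - <<'E'
from plan import *
M=rep()[1].as_matrix()
for n in ("top",): pass
tgt=c2w((0,.20,.47));print(tgt)
rows([((.30,.42,.50),.6,None),(tgt,1.0,None)])
E
```

```text
time: 10.15
tool_pos: [0.0231, 0.764, 0.4359]
ee_rot: [3.046, -0.667, 1.804]
wrist_force: [1.6, 0.2, 0.4]
width: 0.0004
t 10.15 p [0.0231 0.764  0.4359] case [-0.4053  0.8624  0.4359] rpy [ 3.046 -0.667  1.804] q [1.39  0.093 1.041 0.165 1.355 1.209] F [1.56 0.23 0.4 ]
tx [-0.182  0.764  0.619] ty [0.982 0.173 0.075] tz [-0.049  0.621 -0.782]
[0.52769181 0.17370249 0.47      ]
t 10.15 p [0.0231 0.764  0.4359] case [-0.4053  0.8624  0.4359] rpy [ 3.046 -0.667  1.804] q [1.39  0.093 1.041 0.165 1.355 1.209] F [1.56 0.23 0.4 ]
tx [-0.182  0.764  0.619] ty [0.982 0.173 0.075] tz [-0.049  0.621 -0.782]
10 [[-0.171,0.136,-0.173,0.048],[-0.16,0.148,-0.174,0.048],[-0.149,0.16,-0.173,0.048],[-0.136,0.171,-0.174,0.048],[-0.123,0.18,-0.173,0.048],[-0.109,0.189,-0.174,0.048],[-0.094,0.197,-0.173,0.048],[-0.08,0.204,-0.174,0.048],[-0.086,0.24,-0.117,0.106],[-0.045,0.251,-0.117,0.106]]
4 [[-0.002,0.255,-0.117,0.106],[0.04,0.252,-0.118,0.106],[0.081,0.242,-0.117,0.106],[0.119,0.225,-0.118,0.106]]
```

```bash
python3 -m crank '[[-0.17,0.136,-0.173,0.05],[-0.16,0.148,-0.174,0.05],[-0.15,0.16,-0.173,0.05],[-0.136,0.17,-0.174,0.05],[-0.123,0.18,-0.173,0.05],[-0.11,0.19,-0.174,0.05],[-0.094,0.197,-0.173,0.05],[-0.08,0.204,-0.174,0.05],[-0.086,0.24,-0.117,0.11],[-0.045,0.25,-0.117,0.11]]' 1;  python3 - <<'E'
from plan import *
p,R=rep();M=R.as_matrix()
d=np.arctan2(-M[2,0],M[2,1]); d=d if d>0 else d+np.pi;print('turn',d)
rows([(c2w((0,.20,.47)),d,None)])
E
```

```text
time: 11.4
tool_pos: [0.3709, 0.3342, 0.4873]
ee_rot: [-2.603, -0.421, 0.673]
wrist_force: [0.2, 1.4, -0.1]
width: 0.0003
t 11.4 p [0.3709 0.3342 0.4873] case [-0.1295  0.3832  0.4873] rpy [-2.603 -0.421  0.673] q [ 0.133 -0.177  1.194  0.736  1.962  1.261] F [ 0.21  1.41 -0.07]
tx [0.714 0.569 0.408] ty [ 0.699 -0.54  -0.469] tz [-0.046  0.62  -0.783]
turn 0.7168255358581175
t 11.4 p [0.3709 0.3342 0.4873] case [-0.1295  0.3832  0.4873] rpy [-2.603 -0.421  0.673] q [ 0.133 -0.177  1.194  0.736  1.962  1.261] F [ 0.21  1.41 -0.07]
tx [0.714 0.569 0.408] ty [ 0.699 -0.54  -0.469] tz [-0.046  0.62  -0.783]
4 [[0.017,0.255,-0.116,np.float64(0.114)],[0.062,0.249,-0.117,np.float64(0.114)],[0.105,0.233,-0.116,np.float64(0.114)],[0.145,0.211,-0.117,np.float64(0.114)]]
```

```bash
sed -i "s/tu=round(turn/tu=round(float(turn)/" plan.py; python3 - <<'E'
from plan import *
rows([(c2w((0,.205,.46)),.7168,4),(c2w((0,.1764,.335)),0,4)])
E
```

```text
t 11.4 p [0.3709 0.3342 0.4873] case [-0.1295  0.3832  0.4873] rpy [-2.603 -0.421  0.673] q [ 0.133 -0.177  1.194  0.736  1.962  1.261] F [ 0.21  1.41 -0.07]
tx [0.714 0.569 0.408] ty [ 0.699 -0.54  -0.469] tz [-0.046  0.62  -0.783]
8 [[0.014,0.257,-0.103,0.114],[0.06,0.251,-0.103,0.114],[0.104,0.236,-0.103,0.114],[0.144,0.213,-0.102,0.114],[0.003,0.125,0.1,0.0],[0.003,0.125,0.1,0.0],[0.003,0.125,0.101,0.0],[0.003,0.125,0.1,0.0]]
```

```bash
python3 -m crank '[[0.014,0.257,-0.103,0.114],[0.06,0.25,-0.103,0.114],[0.104,0.236,-0.103,0.114],[0.144,0.213,-0.1,0.114],[0.003,0.07,0.056,0],[0.003,0.07,0.056,0],[0.003,0.07,0.056,0],[0.003,0.07,0.056,0],[0.003,0.05,0.04,0],[0,0,0,0]]' 1;  python3 - <<'E'
from plan import *
import cv2
rows([(c2w((0,.1764,.335)),0,2)])
for n in("top","side"):
    im,d=robot.snapshot(n);P=robot.camera_params(n)
    np.savez(f"pics/{n}1.npz",im=im,d=d,K=[P['fx'],P['fy'],P['cx'],P['cy']],T=P['world_from_camera'])
    c=im[150:370,140:440] if n=='top' else im[60:300,230:500]
    cv2.imwrite(f"pics/{n}1.png",cv2.resize(c[:,:,::-1],None,fx=2.4,fy=2.4,interpolation=cv2.INTER_CUBIC))
E
```

```text
time: 12.65
tool_pos: [0.5311, 0.1628, 0.3756]
ee_rot: [-2.471, 0.001, 0.08]
wrist_force: [0.1, -0.7, -0.5]
width: 0.0005
t 12.65 p [0.5311 0.1628 0.3756] case [0.0017 0.1887 0.3756] rpy [-2.471e+00  1.000e-03  8.000e-02] q [-0.215  0.098  1.154  0.713  2.002  1.548] F [ 0.06 -0.66 -0.51]
tx [ 0.997  0.08  -0.001] ty [ 0.062 -0.781 -0.621] tz [-0.051  0.619 -0.784]
2 [[-0.002,0.087,0.06,0.0],[-0.001,0.088,0.061,0.0]]
```

View pics/top1.png

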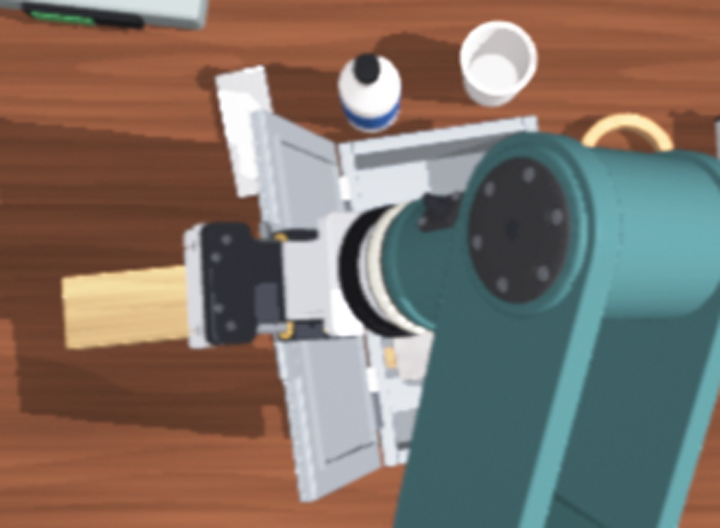

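View pics/side1.png

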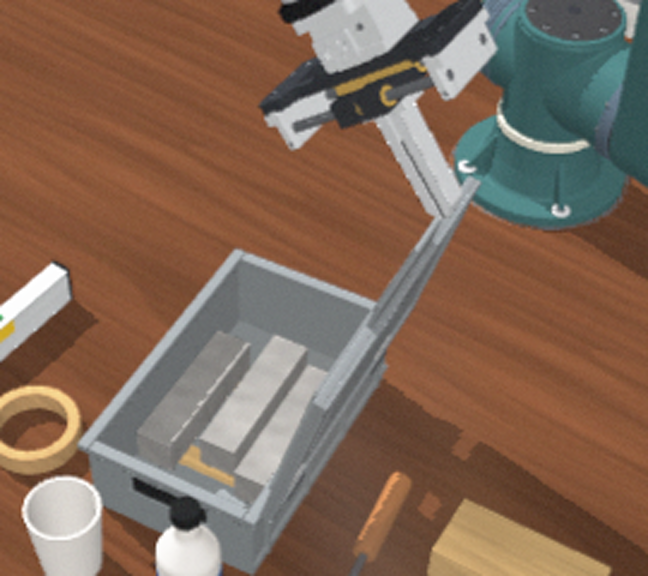

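The hand hangs pointing down and toward +y over the tab centre, and nothing else has moved. The finger ends just above and behind the tab edge, around (450, 205) in the side crop. I'll drop behind the tab and start pushing.

```bash
python3 -m crank '[[-0.002,0.088,0.06,0],[-0.002,0.088,0.06,0],[0.003,0.031,-0.025,0],[0.003,0.031,-0.025,0],[0.003,0.031,-0.025,0],[0.003,0.031,-0.025,0],[0.003,0.031,-0.025,0],[0.003,0.031,-0.025,0],[0.003,0.031,-0.025,0],[0,0,0,0]]' 1;  python3 - <<'E'
from plan import *
import cv2
rep()
for n in("top","side"):
    im,d=robot.snapshot(n);P=robot.camera_params(n)
    np.savez(f"pics/{n}2.npz",im=im,d=d,K=[P['fx'],P['fy'],P['cx'],P['cy']],T=P['world_from_camera'])
    c=im[150:370,140:440] if n=='top' else im[60:300,230:500]
    cv2.imwrite(f"pics/{n}2.png",cv2.resize(c[:,:,::-1],None,fx=2.4,fy=2.4,interpolation=cv2.INTER_CUBIC))
from h import cloud
R=np.array([[np.cos(A),np.sin(A)],[-np.sin(A),np.cos(A)]])
for f in ("side1","side2","top1","top2"):
    W,M,_=cloud(f"pics/{f}.npz");L=np.concatenate([(W[...,:2]-C)@R.T,W[...,2:]],-1)
    for a,b in((.065,.15),(-.15,-.065)):
        rr=np.hypot(L[...,1]-.1,L[...,2]-.104);q=M&(L[...,0]>a)&(L[...,0]<b)&(L[...,2]>.18)&(rr<.205)&(rr>.08)
        th=np.arctan2(L[...,2]-.104,-(L[...,1]-.1))[q];print(f,len(th),np.percentile(th,[10,25,50,75,90]).round(3) if len(th) else '')
E
```

```text
time: 14.0
tool_pos: [0.5404, 0.0943, 0.3358]
ee_rot: [-2.472, 0.001, 0.08]
wrist_force: [-0.3, -0.3, -0.6]
width: 0.0004
t 14.0 p [0.5404 0.0943 0.3358] case [0.     0.1196 0.3358] rpy [-2.472e+00  1.000e-03  8.000e-02] q [-0.328  0.137  1.189  0.683  2.014  1.402] F [-0.35 -0.33 -0.62]
tx [ 0.997  0.08  -0.001] ty [ 0.062 -0.781 -0.621] tz [-0.05   0.619 -0.784]
side1 403 [1.758 1.789 1.816 1.841 1.849]
side1 223 [1.812 1.828 1.842 1.852 1.861]
side2 400 [1.76  1.789 1.816 1.841 1.849]
side2 281 [1.79  1.81  1.836 1.849 1.859]
top1 1071 [1.773 1.782 1.792 1.804 1.839]
top1 1184 [1.774 1.785 1.794 1.805 1.84 ]
top2 1069 [1.773 1.783 1.792 1.804 1.84 ]
top2 1185 [1.774 1.784 1.794 1.804 1.84 ]
```

View pics/side2.png

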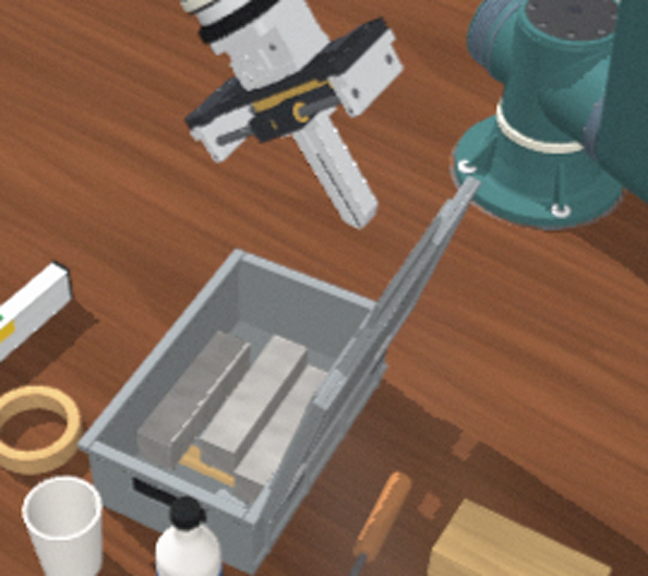

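The lid hasn't moved. The fingertip passed just above the tab because the overlap was too small. I'll go back over, drop lower behind it, and push again.

```bash
python3 - <<'E'
from plan import *
rows([(c2w((0,.13,.375)),0,1),(c2w((0,.200,.365)),0,2),(c2w((0,.195,.316)),0,1),(c2w((0,.123,.316)),0,6)])
E
```

```text
t 14.1 p [0.5402 0.0949 0.336 ] case [-1.000e-04  1.202e-01  3.360e-01] rpy [-2.471  0.     0.081] q [-0.328  0.137  1.189  0.683  2.014  1.403] F [ 0.85 -0.05 -0.52]
tx [ 0.997  0.081 -0.   ] ty [ 0.063 -0.781 -0.621] tz [-0.05   0.619 -0.784]
10 [[-0.003,-0.159,-0.122,0.0],[-0.014,-0.121,0.128,0.0],[-0.014,-0.122,0.128,0.0],[0.002,0.172,0.176,0.0],[0.005,0.047,-0.037,0.0],[0.005,0.047,-0.037,0.0],[0.005,0.047,-0.037,0.0],[0.004,0.047,-0.037,0.0],[0.005,0.047,-0.037,0.0],[0.004,0.046,-0.038,0.0]]
```

```bash
python3 -m crank '[[-0.003,-0.16,-0.122,0],[-0.014,-0.122,0.128,0],[-0.014,-0.122,0.128,0],[0.002,0.172,0.176,0],[0.005,0.047,-0.037,0],[0.005,0.047,-0.037,0],[0.005,0.047,-0.037,0],[0.005,0.047,-0.037,0],[0.005,0.047,-0.037,0],[0.005,0.047,-0.037,0]]' 1;  cat > lid.py <<'E'
from plan import *
import cv2
from h import cloud
def lid(tag,view=None):
    R=np.array([[np.cos(A),np.sin(A)],[-np.sin(A),np.cos(A)]])
    for n in("top","side"):
        im,d=robot.snapshot(n);P=robot.camera_params(n)
        np.savez(f"pics/{n}{tag}.npz",im=im,d=d,K=[P['fx'],P['fy'],P['cx'],P['cy']],T=P['world_from_camera'])
        c=im[150:370,140:440] if n=='top' else im[60:300,230:500]
        cv2.imwrite(f"pics/{n}{tag}.png",cv2.resize(c[:,:,::-1],None,fx=2.4,fy=2.4,interpolation=cv2.INTER_CUBIC))
        W,M,_=cloud(f"pics/{n}{tag}.npz");L=np.concatenate([(W[...,:2]-C)@R.T,W[...,2:]],-1)
        for a,b in((.065,.145),(-.145,-.065)):
            rr=np.hypot(L[...,1]-.1,L[...,2]-.104);q=M&(L[...,0]>a)&(L[...,0]<b)&(L[...,2]>.108)&(rr<.205)&(rr>.08)
            th=np.arctan2(L[...,2]-.104,-(L[...,1]-.1))[q];print(n,len(th),np.percentile(th,[10,25,50,75,90]).round(3) if len(th) else '')
E
python3 - <<'E'
from lid import *
rep();lid(3)
E
```

```text
time: 15.35
tool_pos: [0.5404, 0.097, 0.3163]
ee_rot: [-2.472, -0.0, 0.08]
wrist_force: [0.1, 0.1, 0.9]
width: 0.0005
t 15.35 p [0.5404 0.097  0.3163] case [0.0005 0.1222 0.3163] rpy [-2.472 -0.     0.08 ] q [-0.324  0.135  1.231  0.672  1.981  1.379] F [0.06 0.07 0.9 ]
tx [0.997 0.08  0.   ] ty [ 0.063 -0.781 -0.621] tz [-0.05   0.619 -0.784]
top 1012 [1.771 1.782 1.792 1.804 1.839]
top 1109 [1.774 1.784 1.794 1.805 1.84 ]
side 389 [1.758 1.788 1.816 1.841 1.85 ]
side 262 [1.79  1.811 1.836 1.849 1.858]
```

View pics/side3.png

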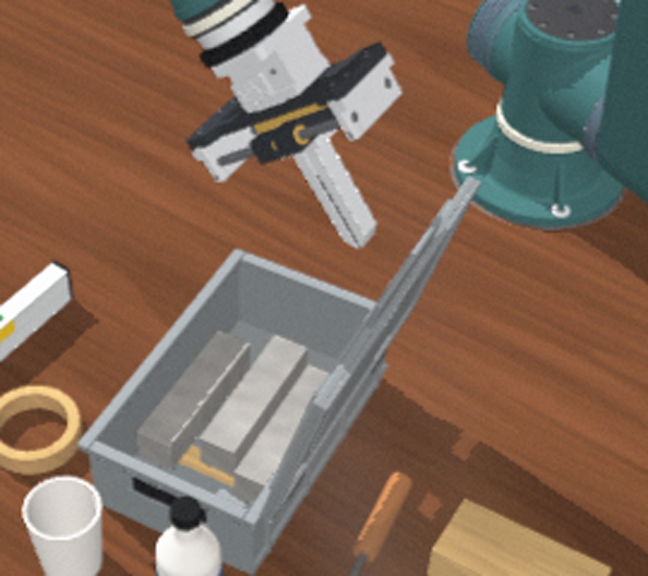

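```bash
python3 - <<'E'
from plan import *
from h import cloud
R=np.array([[np.cos(A),np.sin(A)],[-np.sin(A),np.cos(A)]])
for f in("top0","side0"):
    W,M,_=cloud(f"pics/{f}.npz");L=np.concatenate([(W[...,:2]-C)@R.T,W[...,2:]],-1)
    q=M&(abs(L[...,0])<.16)&(L[...,1]>.08)&(L[...,1]<.2)
    for z0 in np.arange(.26,.335,.01):
        P=L[q&(L[...,2]>z0)&(L[...,2]<z0+.01)]
        if len(P):print(f,z0.round(3),len(P),P[:,0].min().round(3),P[:,0].max().round(3),np.percentile(P[:,1],[2,50,98]).round(3))
# finger in latest side/top view
for f in("top3","side3"):
    W,M,_=cloud(f"pics/{f}.npz");L=np.concatenate([(W[...,:2]-C)@R.T,W[...,2:]],-1)
    q=M&(abs(L[...,0])<.03)&(L[...,1]>.02)&(L[...,1]<.22)&(L[...,2]>.29)&(L[...,2]<.42)
    P=L[q]
    for z0 in np.arange(.28,.42,.01):
        p=P[(P[:,2]>z0)&(P[:,2]<z0+.01)]
        if len(p):print(f,z0.round(3),len(p),p[:,0].min().round(3),p[:,0].max().round(3),p[:,1].min().round(3),p[:,1].max().round(3))
E
```

```text
top0 0.26 137 -0.151 0.152 [0.132 0.136 0.138]
top0 0.27 95 -0.15 0.151 [0.134 0.139 0.141]
top0 0.28 620 -0.151 0.149 [0.136 0.14  0.143]
top0 0.29 885 -0.151 0.152 [0.143 0.149 0.157]
top0 0.3 141 -0.142 0.116 [0.145 0.147 0.149]
top0 0.31 126 -0.059 0.058 [0.148 0.15  0.151]
top0 0.32 245 -0.059 0.059 [0.151 0.154 0.157]
side0 0.26 31 -0.146 0.156 [0.129 0.14  0.147]
side0 0.27 48 -0.144 0.155 [0.132 0.137 0.15 ]
side0 0.28 124 -0.14 0.156 [0.133 0.135 0.153]
side0 0.29 627 -0.149 0.154 [0.142 0.149 0.154]
side0 0.3 30 -0.054 0.064 [0.145 0.149 0.151]
side0 0.31 34 -0.053 0.063 [0.148 0.152 0.154]
side0 0.32 139 -0.057 0.064 [0.148 0.152 0.154]
top3 0.29 61 -0.029 0.029 0.143 0.146
top3 0.3 59 -0.028 0.029 0.145 0.149
top3 0.31 62 -0.03 0.03 0.148 0.152
top3 0.32 127 -0.03 0.03 0.15 0.157
top3 0.41 20 -0.029 0.027 0.032 0.067
side3 0.29 83 -0.028 0.03 0.147 0.155
side3 0.3 10 -0.028 0.022 0.149 0.152
side3 0.31 15 -0.03 0.03 0.152 0.154
side3 0.32 93 -0.028 0.029 0.094 0.155
side3 0.33 59 -0.007 0.014 0.083 0.115
side3 0.34 90 -0.011 0.014 0.078 0.115
side3 0.35 110 -0.008 0.013 0.067 0.109
side3 0.36 99 -0.01 0.013 0.06 0.099
side3 0.37 110 -0.01 0.011 0.052 0.094
side3 0.38 100 -0.011 0.01 0.04 0.084
side3 0.39 102 -0.011 0.03 0.022 0.078
side3 0.4 74 -0.011 0.03 0.02 0.071
side3 0.41 128 -0.018 0.03 0.021 0.071
```

View pics/top3.png

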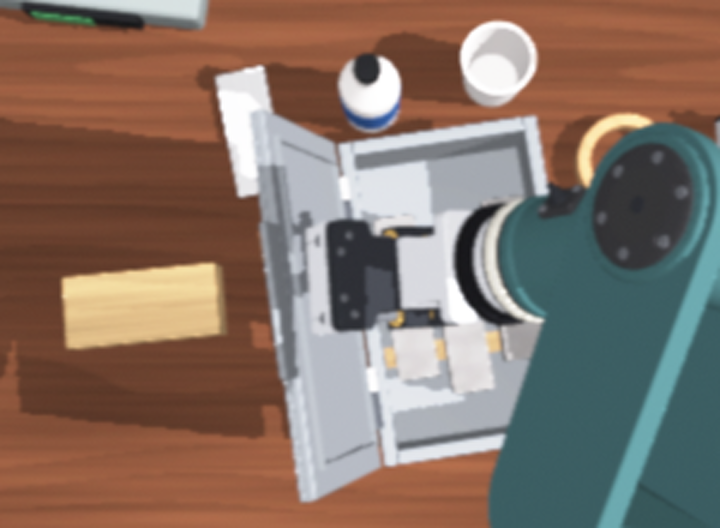

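The finger is now in front of the lid again and the lid still hasn't moved, so it must have cut the corner. This time I'll do it in stages, with pauses to let the arm settle behind the tab.

```bash
python3 - <<'E'
from plan import *
rows([(c2w((0,.125,.372)),0,1),(c2w((0,.205,.375)),0,2),(c2w((0,.205,.375)),0,1),(c2w((0,.198,.312)),0,2),(c2w((0,.198,.312)),0,4)])
E
```

```text
t 15.45 p [0.5406 0.0967 0.3157] case [0.0006 0.1219 0.3157] rpy [-2.472e+00  1.000e-03  7.900e-02] q [-0.324  0.135  1.231  0.672  1.981  1.379] F [0.53 0.03 0.08]
tx [ 0.997  0.079 -0.001] ty [ 0.061 -0.782 -0.621] tz [-0.05   0.619 -0.784]
10 [[-0.004,-0.187,-0.211,0.0],[-0.016,-0.161,0.118,0.0],[-0.016,-0.16,0.118,0.0],[0,0,0,0.0],[0.001,0.111,0.112,0.0],[0.002,0.112,0.113,0.0],[0,0,0,0.0],[0,0,0,0.0],[0,0,0,0.0],[0,0,0,0.0]]
```

```bash
python3 -m crank '[[-0.004,-0.187,-0.21,0],[-0.016,-0.16,0.118,0],[-0.016,-0.16,0.118,0],[0,0,0,0],[0,0.112,0.112,0],[0.002,0.112,0.112,0],[0,0,0,0],[0.003,0.031,-0.025,0],[0.003,0.031,-0.025,0],[0,0,0,0]]' 1; python3 - <<'E'
from lid import *
rep();lid(4)
E
```

```text
time: 16.7
tool_pos: [0.5305, 0.156, 0.3132]
ee_rot: [-2.472, -0.002, 0.08]
wrist_force: [0.3, -0.4, 0.4]
width: 0.0002
t 16.7 p [0.5305 0.156  0.3132] case [-0.      0.1821  0.3132] rpy [-2.472e+00 -2.000e-03  8.000e-02] q [-0.227  0.088  1.288  0.679  1.912  1.45 ] F [ 0.28 -0.44  0.38]
tx [0.997 0.079 0.002] ty [ 0.063 -0.782 -0.62 ] tz [-0.048  0.619 -0.784]
top 1018 [1.772 1.782 1.792 1.803 1.839]
top 1115 [1.774 1.784 1.794 1.805 1.84 ]
side 382 [1.759 1.788 1.817 1.841 1.85 ]
side 223 [1.79  1.809 1.83  1.847 1.856]
```

View pics/side4.png

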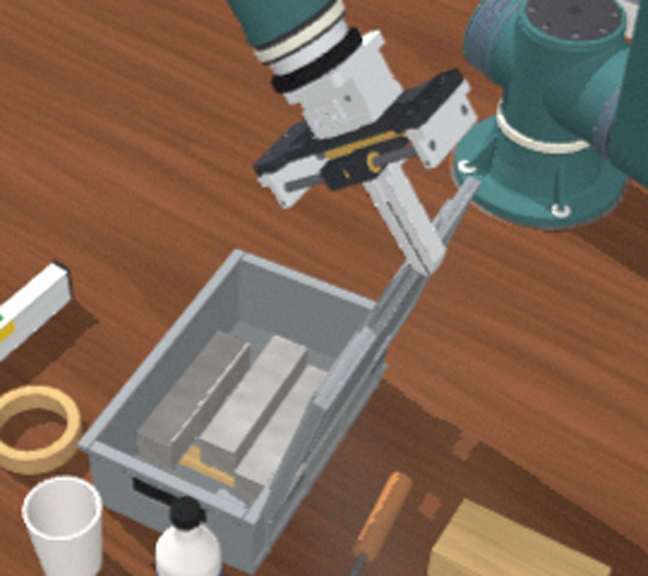

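View pics/top4.png

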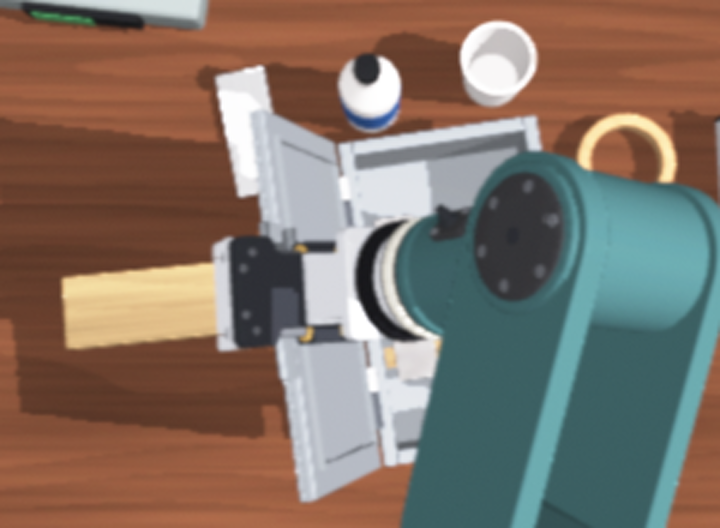

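The finger is now clearly behind the tab: in the side crop its tip at (430, 270) covers the lid's back. Next comes a slow push.

```bash
python3 -m crank '[[0.002,0.024,-0.018,0],[0.002,0.024,-0.018,0],[0.002,0.024,-0.018,0],[0.002,0.024,-0.018,0],[0.002,0.024,-0.018,0],[0.002,0.024,-0.018,0],[0.002,0.024,-0.018,0],[0.002,0.024,-0.018,0],[0.002,0.024,-0.018,0],[0.002,0.024,-0.018,0]]' 1; python3 - <<'E'
from lid import *
rep();lid(5)
E
```

```text
time: 18.05
tool_pos: [0.5386, 0.0968, 0.3101]
ee_rot: [-2.472, 0.001, 0.08]
wrist_force: [0.5, 1.4, 1.7]
width: 0.0003
t 18.05 p [0.5386 0.0968 0.3101] case [-0.0014  0.1224  0.3101] rpy [-2.472e+00  1.000e-03  8.000e-02] q [-0.325  0.131  1.246  0.668  1.973  1.37 ] F [0.49 1.36 1.73]
tx [ 0.997  0.08  -0.001] ty [ 0.062 -0.782 -0.621] tz [-0.051  0.619 -0.784]
top 378 [1.484 1.504 1.525 1.545 1.558]
top 413 [1.485 1.505 1.526 1.547 1.559]
side 908 [1.511 1.522 1.529 1.539 1.546]
side 723 [1.513 1.523 1.53  1.54  1.547]
```

View pics/side5.png

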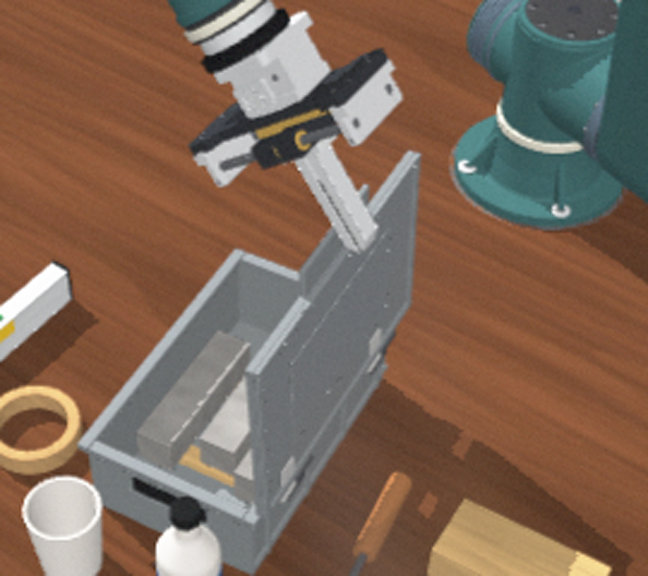

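The lid is past its balance at about 1.50 rad and will now fall slowly by itself. I'll lift over it and come down in front.

```bash
python3 - <<'E'
from plan import *
rows([(c2w((0,.120,.35)),0,1),(c2w((0,.116,.388)),0,1),(c2w((0,-.015,.388)),0,3),(c2w((0,-.015,.335)),0,1),(c2w((0,-.005,.288)),0,1),(c2w((0,.02,.289)),0,3)])
E
```

```text
t 18.15 p [0.5386 0.0963 0.3093] case [-0.0014  0.1219  0.3093] rpy [-2.472e+00  2.000e-03  7.900e-02] q [-0.325  0.132  1.247  0.667  1.973  1.37 ] F [-0.01 -0.64  0.07]
tx [ 0.997  0.079 -0.002] ty [ 0.061 -0.782 -0.62 ] tz [-0.051  0.618 -0.784]
10 [[0.007,-0.119,-0.165,0.0],[0.001,-0.102,-0.161,0.0],[0.017,0.171,-0.135,0.0],[0.018,0.17,-0.135,0.0],[0.017,0.171,-0.136,0.0],[0.001,0.164,0.208,0.0],[-0.004,0.107,0.216,0.0],[-0.003,-0.034,0.024,0.0],[-0.003,-0.034,0.024,0.0],[-0.004,-0.033,0.025,0.0]]
```

```bash
python3 -m crank '[[0.007,-0.12,-0.165,0],[0.001,-0.102,-0.16,0],[0.017,0.17,-0.135,0],[0.018,0.17,-0.135,0],[0.017,0.17,-0.135,0],[0.001,0.164,0.208,0],[-0.004,0.107,0.216,0],[-0.003,-0.034,0.024,0],[-0.003,-0.034,0.024,0],[-0.003,-0.034,0.024,0]]' 1; python3 - <<'E'
from lid import *
rep();lid(6)
E
```

```text
time: 19.4
tool_pos: [0.5571, -0.0019, 0.2937]
ee_rot: [-2.475, -0.005, 0.081]
wrist_force: [0.2, 0.1, 0.5]
width: 0.0005
t 19.4 p [ 0.5571 -0.0019  0.2937] case [0.0014 0.0219 0.2937] rpy [-2.475 -0.005  0.081] q [-0.467  0.235  1.157  0.637  2.041  1.233] F [0.17 0.15 0.47]
tx [0.997 0.081 0.005] ty [ 0.067 -0.783 -0.619] tz [-0.046  0.617 -0.786]
top 521 [1.416 1.445 1.474 1.49  1.501]
top 567 [1.418 1.446 1.476 1.492 1.503]
side 1034 [1.446 1.452 1.458 1.469 1.477]
side 830 [1.444 1.452 1.459 1.47  1.479]
```

View pics/side6.png

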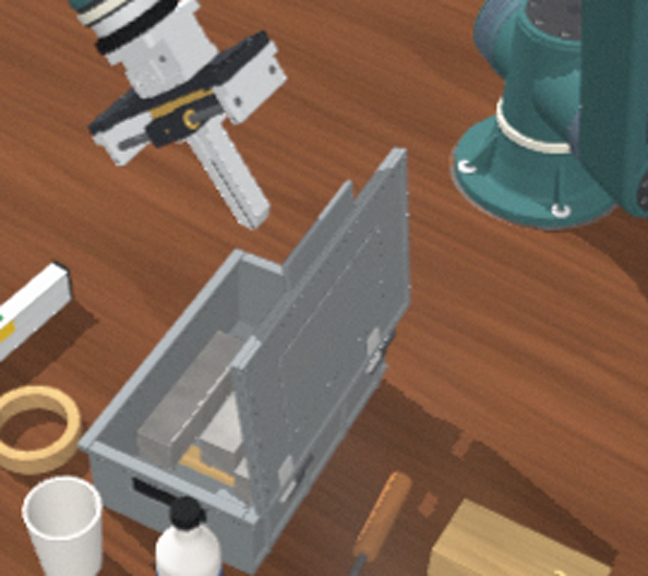

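The lid is at about 1.42 rad, and the finger (tip at (250, 220) in the crop) waits in front of its underside. I'll hold there so the lid settles onto the finger's back.

```bash
python3 -m crank '[[0,0,0,0],[0,0,0,0],[0,0,0,0],[0,0,0,0],[0,0,0,0],[0,0,0,0],[0,0,0,0],[0,0,0,0],[0,0,0,0],[0,0,0,0]]' 1; python3 - <<'E'
from lid import *
rep();lid(7)
E
```

```text
time: 20.75
tool_pos: [0.5562, -0.0022, 0.2905]
ee_rot: [-2.472, 0.0, 0.081]
wrist_force: [0.8, -0.7, -0.2]
width: 0.0004
t 20.75 p [ 0.5562 -0.0022  0.2905] case [0.0005 0.0218 0.2905] rpy [-2.472  0.     0.081] q [-0.468  0.237  1.162  0.636  2.041  1.231] F [ 0.84 -0.65 -0.19]
tx [ 0.997  0.081 -0.   ] ty [ 0.063 -0.781 -0.621] tz [-0.05   0.619 -0.784]
top 985 [1.245 1.265 1.274 1.286 1.297]
top 1071 [1.247 1.267 1.276 1.287 1.3  ]
side 1373 [1.224 1.232 1.24  1.25  1.258]
side 1073 [1.224 1.232 1.24  1.251 1.261]
```

View pics/side7.png

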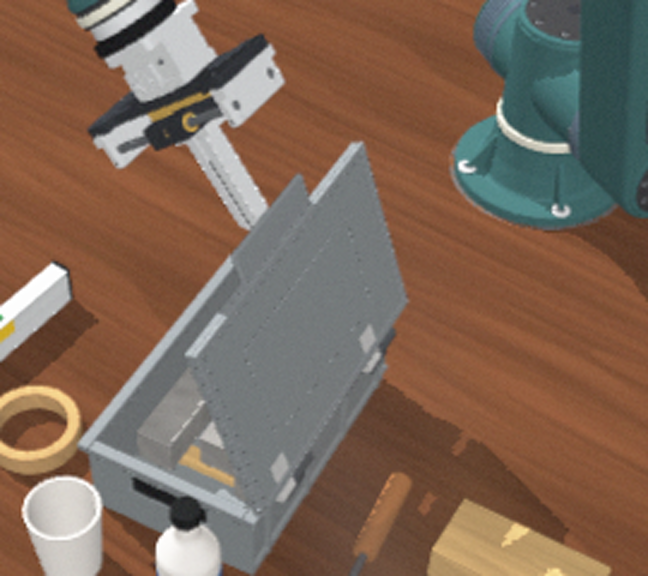

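The lid is just arriving on the finger at about 1.22 rad, so I'll work out the lowering arc.

```bash
cat > low.py <<'E'
from plan import *
def E(t,yl=-.227,zl=-.004): return np.array([0,.1+yl*np.cos(t)+zl*np.sin(t),.104-yl*np.sin(t)+zl*np.cos(t)])
def TC(t,c=(.0036,-.0253)): return E(t)+np.array([0,*c])
def go(ths,c=(.0036,-.0253)): rows([(c2w(TC(t,c)),0,1) for t in ths])
E
python3 - <<'E'
from low import *
go(1.22-.025*np.arange(1,21))
E
```

```text
t 20.85 p [ 0.5563 -0.0023  0.2904] case [0.0005 0.0217 0.2904] rpy [-2.472  0.     0.08 ] q [-0.468  0.237  1.162  0.636  2.041  1.231] F [ 0.67  0.36 -0.41]
tx [ 0.997  0.08  -0.   ] ty [ 0.063 -0.782 -0.621] tz [-0.05   0.619 -0.784]
10 [[0,0.026,-0.008,0.0],[0.002,0.028,-0.007,0.0],[0.002,0.027,-0.007,0.0],[0.002,0.028,-0.006,0.0],[0.002,0.028,-0.005,0.0],[0.002,0.028,-0.005,0.0],[0.001,0.028,-0.004,0.0],[0.002,0.028,-0.003,0.0],[0.002,0.028,-0.002,0.0],[0.002,0.028,-0.002,0.0]]
10 [[0.002,0.029,-0.001,0.0],[0.001,0.028,-0.001,0.0],[0.002,0.028,0.001,0.0],[0.002,0.028,0.001,0.0],[0.002,0.029,0.002,0.0],[0.001,0.028,0.002,0.0],[0.002,0.028,0.003,0.0],[0.001,0.028,0.004,0.0],[0.002,0.028,0.005,0.0],[0.001,0.028,0.005,0.0]]
```

```bash
python3 -m crank '[[0,0.013,-0.004,0],[0.001,0.014,-0.004,0],[0.002,0.028,-0.007,0],[0.002,0.028,-0.007,0],[0.002,0.028,-0.006,0],[0.002,0.028,-0.005,0],[0.002,0.028,-0.005,0],[0.001,0.028,-0.004,0],[0.002,0.028,-0.003,0],[0.002,0.028,-0.002,0]]' 1; python3 - <<'E'
from lid import *
lid(8)
from low import *
go(1.22-.225-.025*np.arange(1,11))
E
```

```text
time: 22.1
tool_pos: [0.5631, -0.0473, 0.2665]
ee_rot: [-2.472, 0.0, 0.081]
wrist_force: [0.7, -0.8, 0.2]
width: 0.0004
top 1477 [1.015 1.022 1.032 1.043 1.058]
top 1593 [1.015 1.024 1.035 1.047 1.06 ]
side 1614 [0.989 0.997 1.007 1.017 1.028]
side 1254 [0.989 0.997 1.007 1.018 1.03 ]
t 22.2 p [ 0.5631 -0.0477  0.266 ] case [ 1.00e-04 -2.42e-02  2.66e-01] rpy [-2.472e+00  1.000e-03  8.000e-02] q [-0.526  0.295  1.138  0.611  2.047  1.157] F [ 0.05 -2.75 -0.27]
tx [ 0.997  0.08  -0.001] ty [ 0.062 -0.782 -0.621] tz [-0.05   0.619 -0.784]
10 [[0.001,0.022,-0.003,0.0],[0.002,0.028,-0.001,0.0],[0.002,0.029,0,0.0],[0.001,0.028,0,0.0],[0.002,0.028,0.001,0.0],[0.002,0.029,0.002,0.0],[0.001,0.028,0.002,0.0],[0.002,0.028,0.003,0.0],[0.002,0.028,0.004,0.0],[0.001,0.028,0.005,0.0]]
```

View pics/side8.png

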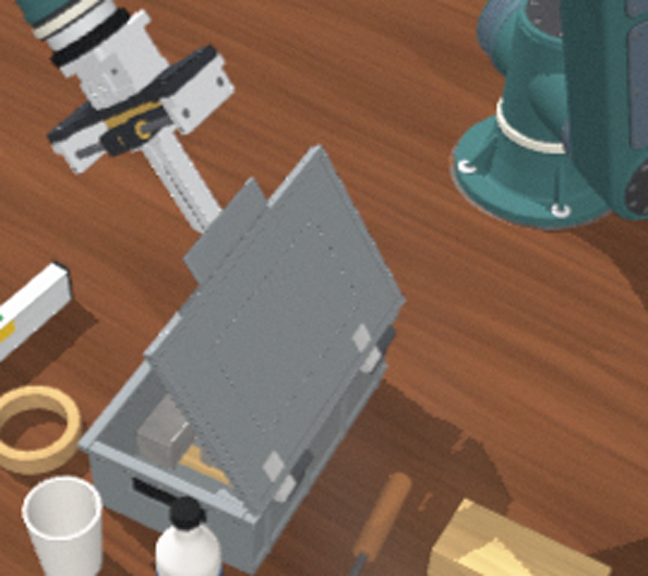

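The lid rests on the back of the finger at about 0.98 rad, with force Fy ≈ -2.7 N. I'll keep lowering.

```bash
python3 -m crank '[[0.001,0.025,-0.002,0],[0.002,0.028,-0.001,0],[0.002,0.028,0,0],[0.001,0.028,0,0],[0.002,0.028,0.001,0],[0.002,0.028,0.002,0],[0.001,0.028,0.002,0],[0.002,0.028,0.003,0],[0.002,0.028,0.004,0],[0.001,0.028,0.005,0]]' 1; python3 - <<'E'
from lid import *
lid(9)
from low import *
go(.745-.025*np.arange(1,11))
E
```

```text
time: 23.45
tool_pos: [0.5696, -0.0886, 0.2298]
ee_rot: [-2.472, 0.0, 0.081]
wrist_force: [-0.3, -1.7, -0.1]
width: 0.0006
top 1801 [0.769 0.777 0.788 0.8   0.814]
top 1952 [0.771 0.779 0.79  0.803 0.817]
side 1737 [0.745 0.753 0.763 0.775 0.786]
side 1346 [0.743 0.752 0.763 0.777 0.788]
t 23.55 p [ 0.5696 -0.0889  0.2292] case [-0.     -0.066   0.2292] rpy [-2.472e+00  1.000e-03  8.000e-02] q [-0.575  0.358  1.13   0.58   2.029  1.078] F [ 0.58 -2.37 -0.83]
tx [ 0.997  0.08  -0.001] ty [ 0.062 -0.782 -0.621] tz [-0.05   0.619 -0.784]
10 [[0.001,0.027,0.004,0.0],[0.002,0.027,0.005,0.0],[0.001,0.028,0.007,0.0],[0.002,0.027,0.008,0.0],[0.001,0.027,0.008,0.0],[0.001,0.027,0.008,0.0],[0.001,0.027,0.01,0.0],[0.002,0.027,0.01,0.0],[0.001,0.026,0.01,0.0],[0.001,0.026,0.012,0.0]]
```

```bash
python3 -m crank '[[0.001,0.027,0.004,0],[0.002,0.027,0.005,0],[0.001,0.028,0.007,0],[0.002,0.027,0.008,0],[0.001,0.027,0.008,0],[0.001,0.027,0.008,0],[0.001,0.027,0.01,0],[0.002,0.027,0.01,0],[0.001,0.026,0.01,0],[0.001,0.026,0.012,0]]' 1; python3 - <<'E'
from lid import *
lid(10)
from low import *
go(.495-.025*np.arange(1,11))
E
```

```text
time: 24.8
tool_pos: [0.5747, -0.1202, 0.1834]
ee_rot: [-2.472, 0.0, 0.081]
wrist_force: [-0.5, -1.7, -1.3]
width: -0.0
top 1942 [0.519 0.528 0.539 0.553 0.569]
top 2089 [0.521 0.53  0.542 0.556 0.571]
side 1734 [0.498 0.508 0.518 0.531 0.542]
side 1348 [0.498 0.507 0.518 0.532 0.546]
t 24.9 p [ 0.5747 -0.1205  0.1828] case [ 1.000e-04 -9.790e-02  1.828e-01] rpy [-2.472e+00  1.000e-03  8.000e-02] q [-0.61   0.42   1.14   0.55   1.987  1.004] F [-0.75 -2.82 -1.13]
tx [ 0.997  0.08  -0.001] ty [ 0.062 -0.782 -0.621] tz [-0.05   0.619 -0.784]
10 [[0.001,0.025,0.011,0.0],[0.001,0.026,0.012,0.0],[0.001,0.025,0.014,0.0],[0.001,0.025,0.014,0.0],[0.0,0.024,0.014,0.0],[0.001,0.024,0.015,0.0],[0.001,0.024,0.016,0.0],[0.001,0.023,0.016,0.0],[0.0,0.023,0.017,0.0],[0.001,0.022,0.018,0.0]]
```

View pics/side10.png

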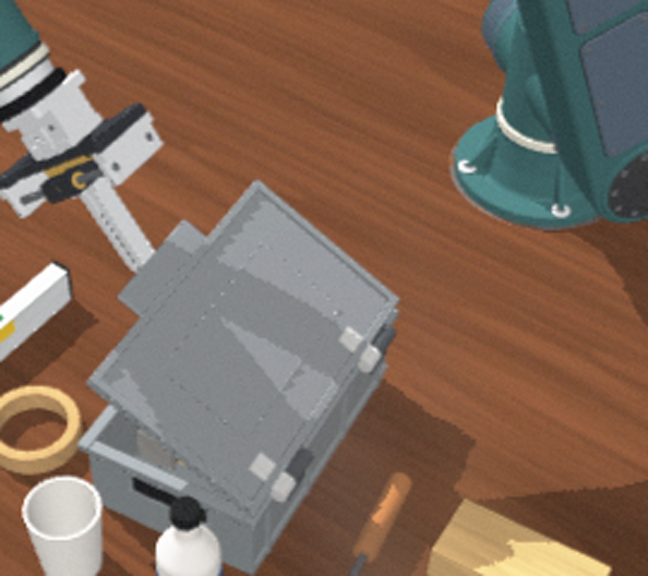

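```bash
python3 -m crank '[[0.001,0.025,0.011,0],[0.001,0.026,0.012,0],[0.001,0.025,0.014,0],[0.001,0.025,0.014,0],[0,0.024,0.014,0],[0.001,0.024,0.015,0],[0.001,0.024,0.016,0],[0.001,0.023,0.016,0],[0,0.023,0.017,0],[0.001,0.022,0.018,0]]' 1; python3 - <<'E'
from lid import *
lid(11)
from low import *
go(np.concatenate([.245-.018*np.arange(1,8), .119-.012*np.arange(1,4)]))
E
```

```text
time: 26.15
tool_pos: [0.5779, -0.1395, 0.1304]
ee_rot: [-2.472, 0.0, 0.08]
wrist_force: [-0.9, -2.1, -0.8]
width: 0.0007
top 1932 [0.268 0.278 0.29  0.304 0.322]
top 2077 [0.27  0.28  0.292 0.308 0.323]
side 1643 [0.253 0.262 0.273 0.286 0.3  ]
side 1291 [0.251 0.26  0.272 0.287 0.303]
t 26.25 p [ 0.5778 -0.1397  0.1298] case [ 1.000e-04 -1.174e-01  1.298e-01] rpy [-2.472e+00  1.000e-03  8.000e-02] q [-0.63   0.475  1.17   0.525  1.924  0.938] F [-0.32 -2.84 -1.67]
tx [ 0.997  0.08  -0.001] ty [ 0.062 -0.782 -0.621] tz [-0.05   0.619 -0.784]
10 [[0,0.016,0.012,0.0],[0.0,0.016,0.013,0.0],[0.0,0.015,0.013,0.0],[0.001,0.015,0.014,0.0],[0,0.015,0.014,0.0],[0.0,0.015,0.014,0.0],[0.0,0.014,0.015,0.0],[0.001,0.01,0.01,0.0],[0,0.009,0.01,0.0],[0,0.009,0.01,0.0]]
```

View pics/side11.png

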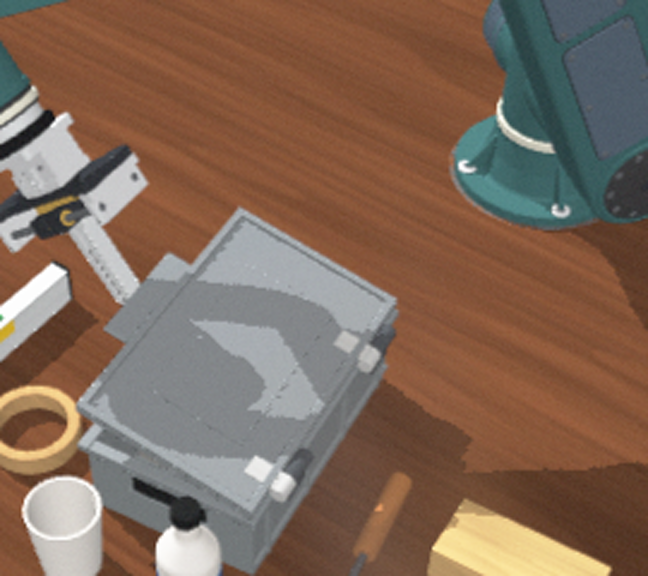

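```bash
python3 -m crank '[[0,0.016,0.012,0],[0,0.016,0.013,0],[0,0.015,0.013,0],[0.001,0.015,0.014,0],[0,0.015,0.014,0],[0,0.015,0.014,0],[0,0.014,0.015,0],[0.001,0.01,0.01,0],[0,0.01,0.01,0],[0,0.009,0.01,0]]' 1; python3 - <<'E'
from lid import *
lid(12)
from low import *
go(.083-.009*np.arange(1,11))
E
```

```text
time: 27.5
tool_pos: [0.5787, -0.1449, 0.0943]
ee_rot: [-2.472, 0.0, 0.081]
wrist_force: [-1.4, -2.5, -1.4]
width: 0.0003
top 1868 [0.107 0.116 0.129 0.144 0.161]
top 2001 [0.109 0.119 0.131 0.146 0.164]
side 1542 [0.098 0.107 0.117 0.131 0.147]
side 1212 [0.096 0.105 0.117 0.132 0.148]
t 27.6 p [ 0.5787 -0.1449  0.094 ] case [ 1.000e-04 -1.227e-01  9.400e-02] rpy [-2.472e+00  1.000e-03  8.000e-02] q [-0.635  0.507  1.198  0.513  1.875  0.901] F [ 0.16 -2.47 -3.13]
tx [ 0.997  0.08  -0.001] ty [ 0.063 -0.781 -0.621] tz [-0.05   0.619 -0.784]
10 [[-0.001,0.009,0.008,0.0],[0.001,0.007,0.008,0.0],[0,0.007,0.008,0.0],[0,0.006,0.008,0.0],[0,0.007,0.007,0.0],[0,0.006,0.008,0.0],[0,0.007,0.008,0.0],[0,0.006,0.008,0.0],[0,0.006,0.008,0.0],[0,0.007,0.008,0.0]]
```

View pics/side12.png

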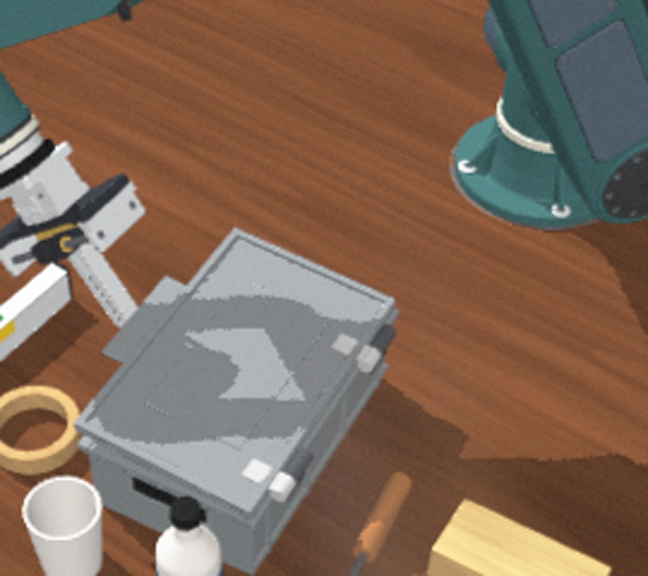

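View pics/top12.png

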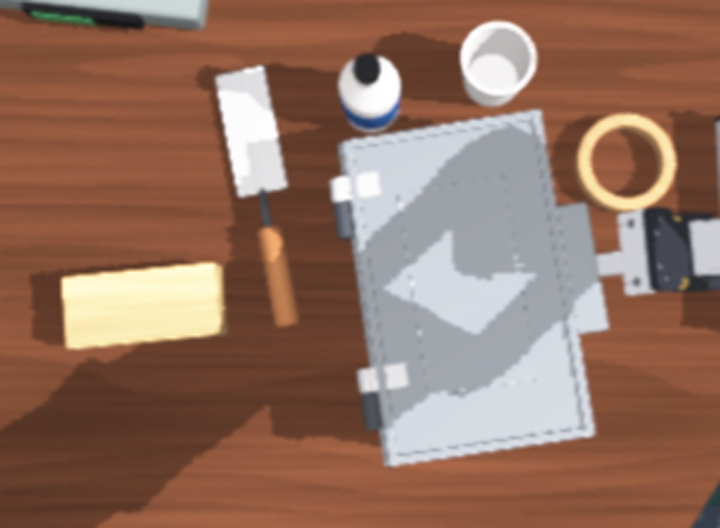

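The lid is at about 0.08 rad and still riding on the finger. Here's the last stretch, at about 0.07 rad/s.

```bash
python3 -m crank '[[0,0.008,0.008,0],[0,0.007,0.008,0],[0,0.007,0.008,0],[0,0.006,0.008,0],[0,0.007,0.007,0],[0,0.006,0.008,0],[0,0.007,0.008,0],[0,0.006,0.008,0],[0,0.006,0.008,0],[0,0.007,0.008,0]]' 1; python3 - <<'E'
from lid import *
rep()
lid(13)
rep()
E
```

```text
time: 28.85
tool_pos: [0.579, -0.1452, 0.0742]
ee_rot: [-2.471, -0.0, 0.081]
wrist_force: [-0.2, -0.1, 0.4]
width: 0.0006
t 28.85 p [ 0.579  -0.1452  0.0742] case [ 0.0004 -0.123   0.0742] rpy [-2.471 -0.     0.081] q [-0.636  0.523  1.215  0.509  1.846  0.882] F [-0.24 -0.13  0.45]
tx [0.997 0.081 0.   ] ty [ 0.064 -0.781 -0.622] tz [-0.05   0.62  -0.783]
top 1527 [0.03  0.038 0.048 0.064 0.082]
top 1704 [0.031 0.038 0.05  0.063 0.08 ]
side 991 [0.029 0.035 0.044 0.057 0.073]
side 791 [0.028 0.035 0.046 0.059 0.075]
t 28.95 p [ 0.5789 -0.145   0.0742] case [ 0.0004 -0.1228  0.0742] rpy [-2.47  -0.     0.081] q [-0.636  0.523  1.216  0.509  1.846  0.882] F [-0.03  0.02  0.2 ]
tx [0.997 0.081 0.   ] ty [ 0.064 -0.781 -0.622] tz [-0.05   0.62  -0.783]
```

View pics/side13.png

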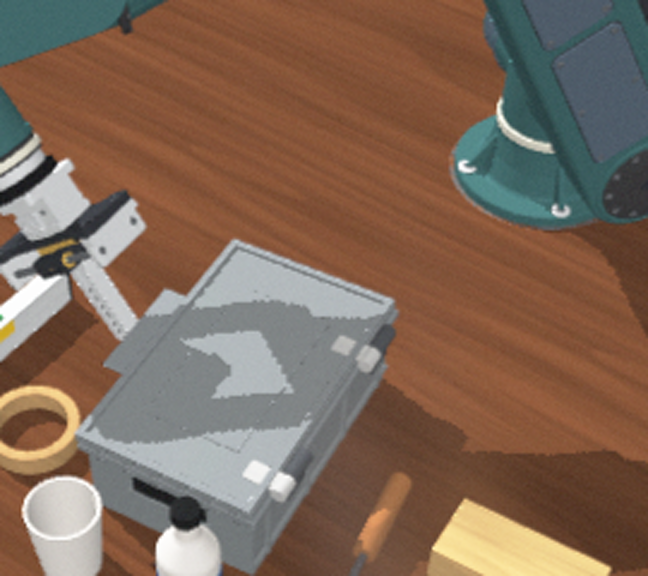

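The force has dropped to zero and the lid lies flat on the rim. I'll clear the finger along its own normal, then withdraw up and back along its axis.

```bash
python3 -m crank '[[0,0.02,0,0],[0,0.03,0,0],[0,0.02,-0.02,0],[0,0,-0.1,0],[0,0,-0.2,0],[0,0,-0.25,0],[0,0,-0.25,0],[0,0,-0.1,0],[0,0,0,0],[0,0,0,0]]' 1; python3 - <<'E'
from lid import *
rep()
lid(14)
R=np.array([[np.cos(A),np.sin(A)],[-np.sin(A),np.cos(A)]])
for f in("top14","side14"):
    W,M,_=cloud(f"pics/{f}.npz");L=np.concatenate([(W[...,:2]-C)@R.T,W[...,2:]],-1)
    for y0,y1,xm in((.04,.08,.12),(-.05,0,.12),(-.085,-.06,.12),(-.122,-.104,.05)):
        q=M&(abs(L[...,0])<xm)&(L[...,1]>y0)&(L[...,1]<y1)&(L[...,2]>.08);print(f,y0,np.median(L[...,2][q]).round(4))
W0,_,_=cloud("pics/top0.npz");W1,_,_=cloud("pics/top14.npz")
for k,(u,v) in dict(level=(450,200),level2=(456,285),tape=(401,199),cup=(347,165),bottle=(294,180),off=(170,266),trow=(243,190),case=(286,210)).items(): print(k,W0[v,u].round(3),W1[v,u].round(3))
E
```

```text
time: 30.2
tool_pos: [0.5887, -0.2699, 0.2081]
ee_rot: [-2.47, 0.002, 0.081]
wrist_force: [1.1, 0.2, -1.0]
width: 0.0001
t 30.2 p [ 0.5887 -0.2699  0.2081] case [-0.0096 -0.2476  0.2081] rpy [-2.47e+00  2.00e-03  8.10e-02] q [-0.756  0.651  0.755  0.538  2.196  0.951] F [ 1.13  0.24 -0.98]
tx [ 0.997  0.081 -0.002] ty [ 0.062 -0.78  -0.622] tz [-0.052  0.62  -0.783]
top 1508 [0.031 0.038 0.049 0.063 0.078]
top 1684 [0.031 0.038 0.049 0.065 0.081]
side 1006 [0.028 0.035 0.044 0.056 0.07 ]
side 801 [0.029 0.035 0.045 0.057 0.074]
top14 0.04 0.1098
top14 -0.05 0.111
top14 -0.085 0.1095
top14 -0.122 0.1065
side14 0.04 0.1086
side14 -0.05 0.1098
side14 -0.085 0.1086
side14 -0.122 0.1055
level [ 0.732 -0.315  0.046] [ 0.732 -0.315  0.047]
level2 [ 0.526 -0.323  0.045] [ 0.526 -0.323  0.046]
tape [ 0.738 -0.199  0.027] [ 0.738 -0.2    0.026]
cup [ 0.813 -0.063  0.062] [ 0.814 -0.063  0.057]
bottle [0.749 0.062 0.163] [0.748 0.062 0.165]
off [0.567 0.355 0.046] [0.567 0.355 0.044]
trow [0.761 0.193 0.007] [0.759 0.192 0.017]
case [0.694 0.081 0.101] [0.692 0.08  0.112]
```

View pics/side14.png

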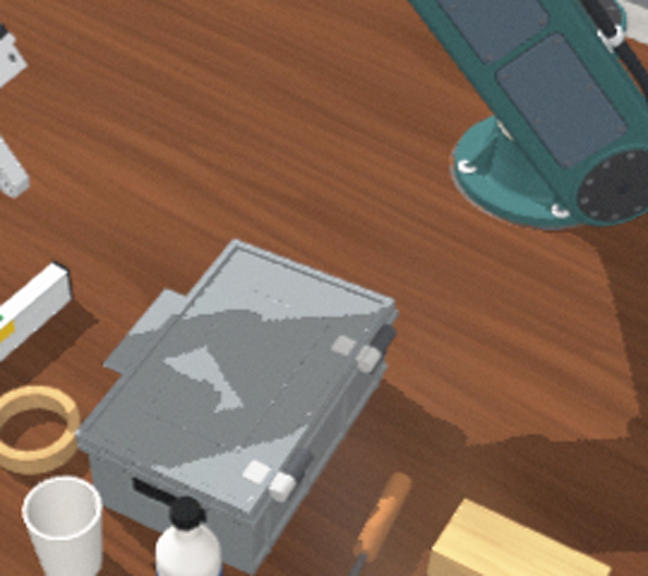

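View pics/top14.png

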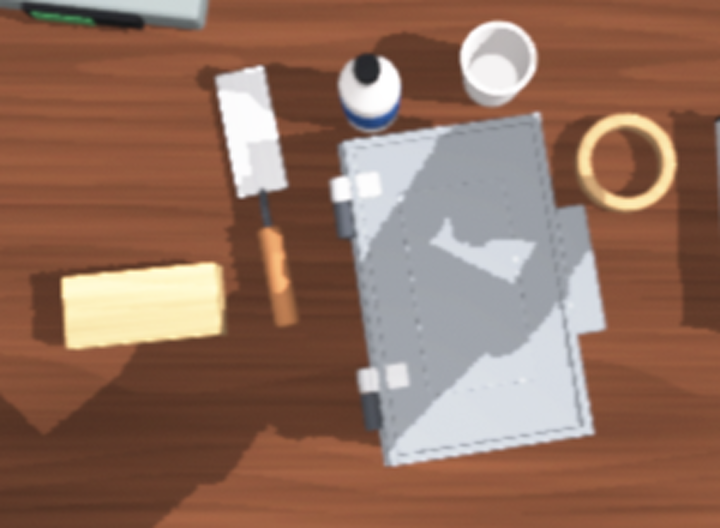

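The lid sits flat: 0.109 m at both the hinge and tab sides, with the tab top at 0.106. The bystanders are in place and the hand is clear, so I'm handing in.

```bash
python3 -c "
from bench import robot
print(robot.get_obs()['qvel'].round(3)); print(robot.close_job())"
```

```text
[ 0.003 -0.003 -0.002  0.002  0.002  0.   ]
the job is handed in; nothing more can be done
None
```

The curing box is shut: I tipped the lid past its balance with a fingertip, caught it on the back of a finger at about 1.2 rad, and let it down until it rested on the rim. I handed the job in at about 30 s of the 53 s allowed.

- **Tilting the hand:** The rows only turn the tool about its own axis. I first tilted the hand about 0.67 rad by pushing against the reach limit on the free left side, so the finger could go under the tab.
- **Missed pushes:** The first two pushes missed. The finger passed in front of or over the tab and the lid did not move. The third push tipped it.
- **Lowering:** I let it down at about 0.2 rad/s, slowing to about 0.07 rad/s at the rim. I did not grip the lid.

**Last checks:**
- The lid top is level, about 0.109 m at both the hinge side and the tab side, and the tab top is about 0.106 m, both as expected when shut.
- The wrist force fell to about zero when the rim took the weight.
- The level, tape, cup, bottle, offcut and trowel are where they were, as far as the top camera shows.
- The hand stood still, about 0.15 m clear of the tab.
- I could not see the mortar bars once the lid was down, so their positions are not checked at the end. Nothing entered the box.

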